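Mark a steel sample disc with an automatic centre punch

ROBOT

A 6-joint arm with a two-finger parallel gripper is mounted at the origin on the work surface. World frame = base frame: x ahead of the robot, y to its left, z up, the work surface at z = 0. Lengths are in mm, angles in rad, forces in N, time in s.
With the tool pointing down it reaches from about 425 to 925 mm from the base axis. Payload 12.5 kg.
Tool frame: the origin (TCP) lies between the finger pads; the fingertips stand 11 mm ahead of it and the grasp point (between the pads) lies 8 mm behind it; z points along the fingers, y is the line along which they close (so a half turn about z gives the same grasp; the last joint's range is limited). The gripper opens to 85 mm and grips with 20 to 120 N. Pads are 22 mm wide; open, the fingers measure 114 mm over their backs; the gripper's body (76 mm by 85 mm) begins 54 mm behind the grasp point. The pads swing forward as they close: fully open they stand 13 mm farther back than shut.
Start: joints at [1.153, 0.491, 1.559, -0, 1.092, -0.106], TCP at [191.715, 594.886, 242.327] pointing down, gripper open.
Joint ranges: [-3.1, 3.1], [-0.84, 2.19], [0.05, 2.79], [-1.13, 4.28], [0.06, 2.93], [-2.69, 2.69]. Speed limits (rad/s): [2.22, 2.22, 2.79, 3.14, 3.14, 3.14].

INTERFACE

Orientations are given as a unit quaternion [x, y, z, w].
In Python, from rig import arm gives the robot as it stands.
- The arm moves only by the tool arm_command, never from a script. Its argument "moves" is a list of rows, each a list of 7 numbers: the shift along the tool's x, y, z in cm, then the turn, a rotation vector about the tool's x, y, z in degrees, then the opening, from 0 (shut) to 1 (fully open). A call has 1 to 12 rows; each row shifts and turns the commanded pose from where the row before left it, along the tool's axes as they then stand; what a row does not reach is not made up. A row lasts 1/8 s, in which the tool goes at most 62.5 mm and 10.7 degrees, less where a joint would pass 70% of its speed; a pose out of reach is approached as far as the arm can. A call is refused whole if a number of a shift passes 6.25 or a number of a turn 10.7, either way. A call with a gripper value outside its range is refused whole. The fingers move at their own pace and stop on an object; "squeeze" is the grip in N (left out, the last holds). Time passes only in rows, so rows that do not move let the fingers close. It gives the time, the measured TCP pose, the force, the opening and the grip force at its end, in the units of the state.
- arm.state(): the state, without advancing time (a new reading comes with each control period).
- arm.grab_frame(name): name is "scene" or "top" or "wrist"; returns the picture (420x560x3 uint8, red, green, blue); there is no depth.
- arm.calibration(name): a dict with "fx", "fy", "cx", "cy" (pixels), "D" ([k1, k2, p1, p2, k3] as OpenCV has them; the pictures are not rectified), "origin" and "attitude" of the camera in the world. Camera axes: x right, y down, z forward; pixel columns grow to the right and rows downward; lengths in mm; the calibration is good to about 2 mm. A picture is of the moment at which its call begins: read the wrist's pose just before it. calibration takes no time and is no camera call; for the wrist camera it gives the pose at the moment of the call.
- arm.finish_job(): hands the job in; it is judged then, once.
The state is a dict: "time": time; "q": joint angles; "joint_velocities": joint speeds; "effort": joint torques, N m; "eef_pos": TCP position; "tool_rot": TCP orientation; "ft_force": force on the tool from outside, world axes, zero at the start; "wrist_torque": the same for the moment, N m; "width": opening from 0.0 (shut) to 1.0 (fully open); "gripper_force": force on a finger pad.
Only numpy, scipy, OpenCV 4.12 (cv2) and the standard library are available. Lean on these libraries where they do the work, as an engineer would, in place of code of your own. Each camera call takes 0.05 s, during which the arm holds its last target. There are 200 camera calls.

TASK

Take the automatic centre punch out of its stand, put its tip down through the brass-ringed guide hole of the marking jig onto the steel sample, and press it straight down until it has snapped right through, without leaning on it hard or setting it off anywhere else. Then put the punch back in its stand, collar resting on the plate, and leave the other things on the bench where they are.

Things in the scene. Friction and masses are not known exactly. Their poses are not given: they have to be found in the camera images.
- punch_grip (a point): centre of the ringed steel upper barrel of the automatic centre punch (142 mm long, 0.2 kg), the place to grip it: diameter 18, free gripping length 22 either way. z axis along the punch, up to its cap; it starts upright in the stand. From here the orange cap (diameter 20) is 22 to 34 mm above, the collar's underside 28 mm below, the tip 108 mm below
- punch_tip (a point): point of the spring plunger (2 mm across, cone 6 mm long up to diameter 8). The plunger slides into the punch: 3 N at first, growing to about 12 N at 2 mm in, where it trips; then the force falls to about 4 N at 6 mm (snapped through from 4.5 mm on), climbs to 12 N at 8 mm, a hard stop where force shoots up. Let go, it springs out again
- punch: the punch with its plunger; origin on its axis at the underside of the orange collar (diameter 30, 6 mm thick), z up to the cap. Below the collar: barrel of diameter 18 for 30 mm, then a nose tapering from 18 to 12 over 12 mm, then the brass plunger, diameter 8, sticking out 38 mm
- bush (a point): centre of the mouth of the brass-ringed guide hole, on the top face of the jig's aluminium bridge, 60 mm above the bench. Hole diameter 11 with a 2.5 mm chamfer, straight down through the 10 mm thick bridge, which measures 60 (x) by 110 (y) mm. z axis up
- jig: grey marking jig, fixed, 100 (x) by 120 (y) mm, 60 high; origin on the bench under the guide hole. Below the bridge a steel sample disc (diameter 40) sits on a locked height table, part of the jig: its top face lies 12 to 26 mm below the mouth of the guide hole, differs each time and is not measured: feel for it
- stand_hole (a point): centre of the mouth of the hole in the stand's blue top plate, 90 mm above the bench: diameter 22, 3 mm chamfer, through the 25 mm thick plate of 70 by 70 mm. The punch hangs in it: collar resting on the plate, lower barrel in the hole, tip 10 mm above the bench
- stand: blue stand for the punch, fixed: top plate 70 by 70 mm on four legs, foot 84 by 84 mm; origin under its middle, on the bench
- cell_mid (a point): bystander: middle (25 mm above the bench) of a round steel sample cell with a white knob, diameter 60, 56 mm high
- spare_disc_center (a point): bystander: middle of a spare steel sample disc lying on the bench, diameter 40, 9 mm thick
- vial_mid (a point): bystander: middle (30 mm above the bench) of an amber vial with a blue cap, diameter 32, 60 mm high
Not all that is in view belongs to the job. What is meant by the punch is not brown, and is the larger of those in its own colour. Of the things like the jig, leave any that is black; of the rest the larger one is meant.

How it is judged:
By the outcome, as a careful person would: the job done as asked, in the order asked, and still so for the second after the job is handed in, with the robot touching nothing.
It also fails if it takes over 67 s, if anything falls off the work surface, if the arm or the gripper's body presses on something with over 40 N, if the wrist force passes 120 N, or if a joint passes its speed limit or range.

## Working session

There is one attempt and no reset: what is moved stays moved. The work goes in short steps, Python scripts to look and compute and a tool call to move; the robot and the scene stay as the last step left them, time stands still between calls to the robot, and variables do not carry over. Pictures are saved under pics/ and viewed, at most 10 in all, crops included, and the job is handed in when it is done.

Besides the shell and the picture viewer there is one more tool, called after "Emit:" as name(argument=value, ...) on one line, values as JSON. arm_command: Moves the arm, as the interface text tells. Its arguments: {"type":"object","properties":{"moves":{"type":"array"},"squeeze":{"type":"number"}},"required":["moves"]}

```bash
mkdir -p pics; ls; python3 - <<'E'
from rig import arm
import cv2,numpy as np
for n in("scene","top"):
    f=arm.grab_frame(n);cv2.imwrite(f"pics/{n}0.png",f[:,:,::-1]);c=arm.calibration(n);print(n,c)
print(arm.state())
E
```

```text
pics
scene {'fx': 518.4513245408933, 'fy': 518.4513245408933, 'cx': 281.74727069321835, 'cy': 208.89912026525306, 'D': array([-0.1330822,  0.       ,  0.       ,  0.       ,  0.       ]), 'origin': array([1236.15463471, -163.0302538 ,  822.08308188]), 'attitude': array([ 0.71954984,  0.57441267, -0.23523555, -0.31138779])}
top {'fx': 545.1698971636921, 'fy': 545.1698971636921, 'cx': 279.34992547905784, 'cy': 203.67644886816979, 'D': array([-0.17830785,  0.        ,  0.        ,  0.        ,  0.        ]), 'origin': array([ 374.23816269,   33.39396646, 1431.88476891]), 'attitude': array([-0.69596169,  0.71601028, -0.04610522,  0.02899866])}
{'time': 0.1, 'q': array([ 1.15340972e+00,  4.91526959e-01,  1.55938889e+00, -2.04244967e-05,
        1.09172359e+00, -1.05591051e-01]), 'joint_velocities': array([ 0.00012556, -0.00175565, -0.00117564,  0.00067645,  0.00103202,
       -0.00021653]), 'effort': array([ 3.34979486e-03, -6.19445443e+01, -2.62027377e+01, -7.62817172e-05,
        2.90115851e-03, -4.29002216e-05]), 'eef_pos': array([191.62886207, 594.69549793, 241.76884752]), 'tool_rot': array([ 1.55262373e-01,  9.87873130e-01, -5.07941710e-04, -1.26554570e-04]), 'ft_force': array([-0.36487955,  0.42428332,  0.26800756]), 'wrist_torque': array([-0.0273315 ,  0.01638257,  0.01023376]), 'gripper_force': 0.0, 'width': 0.9998120388815165}
```

View pics/scene0.png

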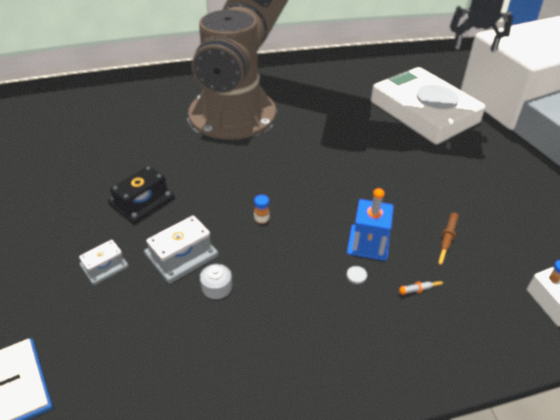

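View pics/top0.png

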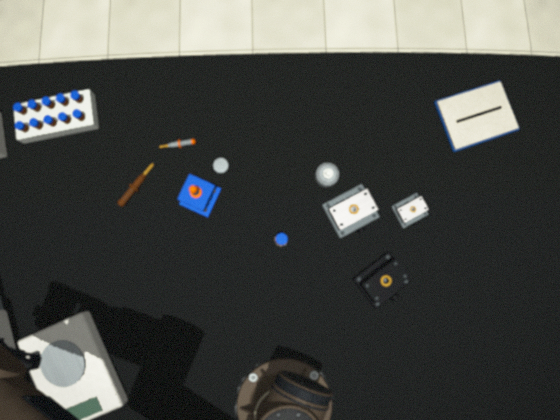

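Punch candidates:
- Upright, orange cap, in the blue stand: scene (378,195), top (195,190).
- Smaller orange one lying down: scene (415,288), top (178,143).
- Brown one lying down: scene (448,238), top (136,185).

Jig candidates:
- Black: top (386,281).
- Large white/grey: scene (178,240), top (354,209).
- Small white: top (412,209).

I choose the upright punch and the large light jig.

```bash
cat > h.py <<'E'
from rig import arm
import cv2,numpy as np
from scipy.spatial.transform import Rotation as R
def ray(c,uv):
    K=np.array([[c['fx'],0,c['cx']],[0,c['fy'],c['cy']],[0,0,1]])
    p=cv2.undistortPoints(np.array([[uv]],float),K,c['D'])[0,0]
    return np.array(c['origin']),R.from_quat(c['attitude']).apply([p[0],p[1],1])
def onz(c,uv,z):
    o,d=ray(c,uv);return o+d*(z-o[2])/d[2]
def tri(rs):
    A=0;b=0
    for o,d in rs:
        d=d/np.linalg.norm(d);P=np.eye(3)-np.outer(d,d);A=A+P;b=b+P@o
    return np.linalg.solve(A,b)
def proj(c,p):
    K=np.array([[c['fx'],0,c['cx']],[0,c['fy'],c['cy']],[0,0,1]])
    q=R.from_quat(c['attitude']).inv().apply(np.array(p)-c['origin'])
    return cv2.projectPoints(q.reshape(1,1,3),np.zeros(3),np.zeros(3),K,c['D'])[0].ravel()
def blobs(img,lo,hi,amin=8):
    m=cv2.inRange(cv2.cvtColor(img,cv2.COLOR_RGB2HSV),lo,hi)
    n,l,s,ce=cv2.connectedComponentsWithStats(m)
    return [(ce[i].round(1),s[i].tolist()) for i in range(1,n) if s[i,4]>=amin],l
E
python3 - <<'E'
from h import *
C={n:arm.calibration(n) for n in("scene","top")}
for n in C:
    f=cv2.imread(f"pics/{n}0.png")[:,:,::-1].copy()
    print(n,'orange',blobs(f,(3,150,120),(16,255,255))[0]);print('brass',blobs(f,(14,70,90),(35,255,255))[0]);
    print('blue',[b for b in blobs(f,(100,150,90),(125,255,255),60)[0]])
    print('white',[b for b in blobs(f,(0,0,180),(179,40,255),60)[0] if b[1][4]<2000])
t=C['top']
print('stand~',onz(t,(195,190),150),onz(t,(200,195),90),'bush',onz(t,(354,209),60),onz(C['scene'],(178.5,237),60))
E
python3 - <<'E'
import cv2
a=cv2.imread('pics/scene0.png');b=cv2.imread('pics/top0.png')
f=lambda i,x,y:cv2.resize(i[y:y+100,x:x+130],(400,300),interpolation=cv2.INTER_CUBIC)
cv2.imwrite('pics/crop.png',cv2.vconcat([cv2.hconcat([f(a,330,180),f(a,110,200)]),cv2.hconcat([f(b,130,140),f(b,300,160)])]))
E
```

```text
scene orange [(array([378.3, 193. ]), [373, 188, 12, 10, 58]), (array([261.2, 212. ]), [255, 209, 13, 6, 48]), (array([375. , 214.5]), [369, 212, 12, 5, 28]), (array([453.9, 215.5]), [451, 214, 7, 4, 23]), (array([446.8, 238.9]), [442, 229, 12, 21, 140]), (array([554.2, 277.5]), [551, 275, 8, 6, 36]), (array([418.2, 282.2]), [416, 281, 5, 4, 13]), (array([401.7, 290.2]), [399, 286, 7, 8, 31]), (array([419.6, 289.9]), [417, 286, 5, 7, 17])]
brass [(array([268.2, 108.5]), [265, 107, 7, 6, 13]), (array([193.9, 118.8]), [191, 115, 8, 9, 18]), (array([137.1, 181.8]), [130, 177, 15, 11, 122]), (array([378.5, 192.5]), [374, 189, 10, 8, 60]), (array([369.7, 211.7]), [369, 209, 3, 6, 11]), (array([261.7, 212.5]), [256, 210, 12, 6, 29]), (array([177.6, 236. ]), [172, 232, 12, 8, 40]), (array([369.5, 236.5]), [369, 235, 2, 4, 8]), (array([441.9, 256. ]), [438, 248, 10, 17, 108]), (array([553., 276.]), [550, 272, 6, 9, 26]), (array([557.9, 277. ]), [557, 276, 3, 3, 8]), (array([437.4, 282.9]), [432, 280, 12, 7, 60]), (array([402.5, 289.4]), [400, 287, 6, 7, 28])]
blue [(array([524.3,   9.5]), [5
[... 1573 characters left out ...]
[42, 96, 9, 9, 60]), (array([ 31.5, 103.3]), [28, 99, 9, 9, 64]), (array([444.8, 128.3]), [435, 101, 22, 51, 73]), (array([ 17. , 106.3]), [12, 102, 11, 9, 69]), (array([198.7, 195.6]), [177, 173, 45, 45, 1053]), (array([281.5, 237.7]), [276, 232, 12, 12, 119])]
white [(array([ 56.8, 116.4]), [14, 90, 80, 50, 1528]), (array([220.3, 165.2]), [214, 159, 14, 13, 136]), (array([327.4, 173.6]), [320, 166, 16, 17, 211]), (array([353.1, 209.3]), [330, 190, 47, 40, 942]), (array([412.4, 209.2]), [398, 197, 30, 25, 386])]
stand~ [548.62487261 199.55299445 150.        ] [543.92271209 195.01259495  90.        ] bush [ 501.32705843 -191.60435109   60.        ] [ 508.41566871 -188.84053937   60.        ]
```

View pics/crop.png

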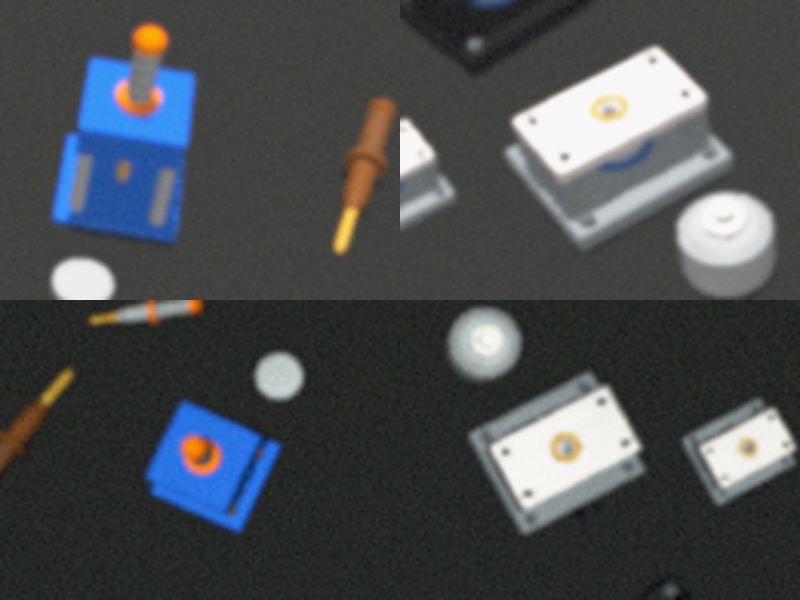

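The crop confirms both choices. The orange-capped punch hangs upright in the blue stand, with its cap at scene (378,193) and top (195,191). The large light jig has its brass ring at top (353.4,209), scene (177.6,236).

```bash
cat >> h.py <<'E'
def delta(p):
    s=arm.state();d=R.from_quat(s['tool_rot']).inv().apply(np.array(p)-s['eef_pos'])/10
    print('tool delta cm',d.round(2),'norm',np.linalg.norm(d).round(2));return d
E
python3 - <<'E'
from h import *
C={n:arm.calibration(n) for n in("scene","top")}
P=tri([ray(C['scene'],(378.3,193)),ray(C['top'],(194.9,190.6))]);B=tri([ray(C['scene'],(177.6,236)),ray(C['top'],(353.4,209))])
print('cap',P,'bush',B,onz(C['top'],(353.4,209),60),onz(C['top'],(194.9,190.6),149))
w=arm.calibration('wrist');s=arm.state();T=R.from_quat(s['tool_rot']).inv()
print(w,'cam in tool',T.apply(w['origin']-s['eef_pos']),(T*R.from_quat(w['attitude'])).as_matrix().round(2))
delta([P[0],P[1],242])
E
```

```text
cap [549.65920062 204.24808499 140.8567187 ] bush [ 501.72211244 -190.58135118   56.2958374 ] [ 501.37007    -190.06231191   60.        ] [547.32994772 199.93825935 149.        ]
{'fx': 339.722385127538, 'fy': 339.722385127538, 'cx': 276.6185002213209, 'cy': 209.09948730646897, 'D': array([-0.01835208,  0.        ,  0.        ,  0.        ,  0.        ]), 'origin': array([118.61726179, 619.2721414 , 373.46652467]), 'attitude': array([0.79907644, 0.58198285, 0.08825926, 0.12240549])} cam in tool [  77.04277182    0.85741928 -131.69153158] [[-0.   -0.95 -0.3 ]
 [ 1.   -0.   -0.  ]
 [ 0.   -0.3   0.95]]
tool delta cm [-46.05 -26.18  -0.  ] norm 52.97
```

Emit:
arm_command(moves=[[-3, -1.7, 0, 0, 0, 0, 1], [-4.8, -2.7, 0, 0, 0, 0, 1], [-5, -2.9, 0, 0, 0, 0, 1], [-5, -2.9, 0, 0, 0, 0, 1], [-5, -2.9, 0, 0, 0, 0, 1], [-5, -2.9, 0, 0, 0, 0, 1], [-5, -2.9, 0, 0, 0, 0, 1], [-5, -2.9, 0, 0, 0, 0, 1], [-4.8, -2.7, 0, 0, 0, 0, 1], [-3.4, -1.7, 0, 0, 0, 0, 1], [0, 0, 0, 0, 0, 0, 1]])

```text
time: 1.48
eef_pos: [550.4, 202.6, 241.7]
tool_rot: [0.157, 0.988, -0.0, -0.0]
ft_force: [0.6, -0.0, 0.8]
width: 0.999
gripper_force: 0.0
```

```bash
python3 - <<'E'
from h import *
w=arm.calibration('wrist');f=arm.grab_frame('wrist');cv2.imwrite("pics/w1.png",f[:,:,::-1])
print('orange',blobs(f,(3,150,120),(16,255,255),40)[0])
for p in([548,200,152],[548,200,90],[548,200,118]): print(proj(w,p))
print(arm.state()['eef_pos'])
E
```

```text
orange [(array([466.4, 102.9]), [462, 95, 12, 16, 40]), (array([439.4, 145.7]), [435, 142, 11, 9, 43]), (array([430.8, 167.6]), [422, 152, 22, 36, 92])]
[270.96995284 217.8953603 ]
[272.16817932 194.69596426]
[271.69290462 203.89590399]
[549.36153103 203.6433044  241.75557027]
```

View pics/w1.png

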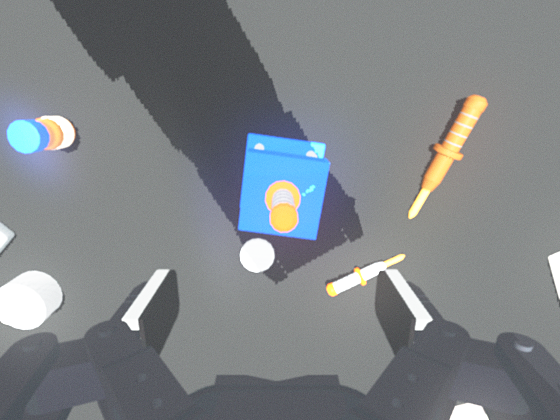

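The wrist view shows the cap at (284,218) and the collar around (283,197), so I need a small shift.

```bash
cat > meas.py <<'E'
from h import *
s=arm.state();w=arm.calibration('wrist');f=arm.grab_frame('wrist')
roi=f[130:260,225:345].copy()
m=cv2.inRange(cv2.cvtColor(roi,cv2.COLOR_RGB2HSV),(3,100,150),(28,255,255))
n,l,st,ce=cv2.connectedComponentsWithStats(m)
for i in range(1,n):
    if st[i,4]>30: print(st[i]+[225,130,0,0,0],ce[i]+[225,130])
ys,xs=np.nonzero(m);xs=xs+225;ys=ys+130
# widths per row
for r in range(ys.min(),ys.max()+1,3): 
    x=xs[ys==r]; 
    if len(x): print(r,x.min(),x.max(),len(x))
E
python3 meas.py
```

```text
[266 184  32  49 906] [282.01214128 209.99668874]
184 277 285 9
187 272 291 20
190 269 294 18
193 267 296 14
196 266 297 12
199 266 297 10
202 266 297 9
205 267 296 11
208 268 295 23
211 271 293 23
214 270 294 25
217 270 295 26
220 270 295 26
223 270 295 26
226 271 293 23
229 273 291 19
232 279 287 9
```

```bash
python3 - <<'E'
from h import *
w=arm.calibration('wrist')
for uv,z in (((282.6,220),152),((281.5,198.5),95)): print(onz(w,uv,z))
p=onz(w,(282.6,220),152)
for q in (p+[0,0,-22+0],): pass
T=R.from_quat(arm.state()['tool_rot'])
for z in(152,96,90): 
    c=np.array([p[0],p[1],z])
    print(z,proj(w,c),[proj(w,c+T.apply(v)).round(1) for v in([10,0,0],[-10,0,0],[0,10,0],[15,0,0],[0,15,0])])
print(arm.state()['eef_pos']);delta([p[0],p[1],200])
E
```

```text
[550.28068426 209.02040872 152.        ]
[550.69059055 208.86987143  95.        ]
152 [282.6 220. ] [array([282.7, 206.1]), array([282.5, 233.5]), array([297.1, 220. ]), array([282.7, 199.1]), array([304.3, 220. ])]
96 [281.53772087 198.31966433] [array([281.6, 186.8]), array([281.5, 209.6]), array([293.3, 198.3]), array([281.6, 181. ]), array([299.2, 198.3])]
90 [281.44681014 196.46501683] [array([281.5, 185.2]), array([281.4, 207.5]), array([293. , 196.5]), array([281.5, 179.5]), array([298.8, 196.5])]
[548.76345673 204.41884026 241.92481484]
tool delta cm [-0.01  0.49  4.19] norm 4.22
```

Emit:
arm_command(moves=[[0, 0.25, 0.8, 0, 0, 0, 1], [0, 0.25, 1.4, 0, 0, 0, 1], [0, 0, 1.4, 0, 0, 0, 1], [0, 0, 0.6, 0, 0, 0, 1], [0, 0, 0, 0, 0, 0, 1], [0, 0, 0, 0, 0, 0, 1]])

```text
time: 2.33
eef_pos: [550.9, 209.2, 200.6]
tool_rot: [0.155, 0.988, 0.0, 0.0]
ft_force: [0.5, -0.6, 0.9]
width: 1.004
gripper_force: 0.0
```

```bash
sed -i 's/130:260,225:345/100:330,200:360/; s/225,130/200,100/g; s/xs+225/xs+200/; s/ys+130/ys+100/' meas.py; python3 meas.py; python3 - <<'E'
from h import *
w=arm.calibration('wrist');s=arm.state();e=s['eef_pos'];print(e);T=R.from_quat(s['tool_rot'])
for z in(152,96):
    c=np.array([e[0],e[1],z]); print(z,proj(w,c),[proj(w,c+T.apply(v)).round(1) for v in([10,0,0],[-10,0,0],[0,10,0])])
E
```

```text
[256 196  38  31 440] [274.28409091 207.90454545]
[259 225  31  35 891] [273.77665544 242.01571268]
[325 302  12  17  38] [328.55263158 309.21052632]
196 273 276 4
199 264 284 21
202 260 288 29
205 259 290 19
208 257 291 15
211 256 293 15
214 256 293 12
217 256 292 11
220 257 292 9
223 258 291 7
226 268 289 14
229 262 285 24
232 261 287 27
235 260 288 29
238 259 288 30
241 259 289 31
244 259 289 31
247 259 289 31
250 260 287 28
253 262 286 25
256 263 282 20
259 268 279 12
286 357 359 3
289 355 357 3
304 326 331 6
307 325 326 2
310 325 325 1
313 326 326 1
316 328 336 3
[550.89449018 209.14967153 200.69900348]
152 [275.23763511 243.34368765] [array([275.2, 227. ]), array([275.3, 259.2]), array([292.6, 243.3])]
96 [275.53082004 213.10114855] [array([275.5, 199.9]), array([275.5, 225.9]), array([289.2, 213.1])]
```

Centred within 1 mm. Descending and gripping.

Emit:
arm_command(moves=[[0, 0, 1, 0, 0, 0, 1], [0, 0, 1.8, 0, 0, 0, 1], [0, 0, 2, 0, 0, 0, 1], [0, 0, 2, 0, 0, 0, 1], [0, 0, 1.3, 0, 0, 0, 1], [0, 0, 0.55, 0, 0, 0, 1], [0, 0, 0, 0, 0, 0, 1], [0, 0, 0, 0, 0, 0, 0], [0, 0, 0, 0, 0, 0, 0], [0, 0, 0, 0, 0, 0, 0], [0, 0, 0, 0, 0, 0, 0], [0, 0, 0, 0, 0, 0, 0]], squeeze=60)

```text
time: 3.88
eef_pos: [550.8, 209.2, 114.1]
tool_rot: [0.155, 0.988, 0.0, 0.0]
ft_force: [-1.1, 0.5, 2.9]
width: 0.194
gripper_force: 58.8
```

Emit:
arm_command(moves=[[0, 0, 0, 0, 0, 0, 0]])

```text
time: 4.0
eef_pos: [550.8, 209.2, 114.1]
tool_rot: [0.155, 0.988, 0.0, 0.0]
ft_force: [-1.2, -0.6, 4.8]
width: 0.193
gripper_force: 58.8
```

Emit:
arm_command(moves=[[0, 0, -0.3, 0, 0, 0, 0], [0, 0, -0.8, 0, 0, 0, 0], [0, 0, -1.4, 0, 0, 0, 0], [0, 0, -1.8, 0, 0, 0, 0], [0, 0, -2, 0, 0, 0, 0], [0, 0, -2, 0, 0, 0, 0], [0, 0, -1.8, 0, 0, 0, 0], [0, 0, -1.2, 0, 0, 0, 0], [0, 0, -0.7, 0, 0, 0, 0], [0, 0, 0, 0, 0, 0, 0], [0, 0, 0, 0, 0, 0, 0]])

```text
time: 5.38
eef_pos: [550.5, 209.1, 233.2]
tool_rot: [0.155, 0.988, -0.0, -0.0]
ft_force: [0.1, 0.1, -2.3]
width: 0.195
gripper_force: 59.1
```

```bash
python3 - <<'E'
from h import *
f=arm.grab_frame('wrist');g=arm.grab_frame('scene')
cv2.imwrite("pics/w2.png",np.hstack([f[150:420,140:420],cv2.resize(g[90:270,320:440],(180*1,270))])[:,:,::-1])
s=arm.state();print(s['eef_pos'],s['ft_force'],s['wrist_torque']);delta([501.5,-190,234])
w=arm.calibration('wrist')
e=s['eef_pos']
for d in (46,-6,-16,-66,-104): print(d,proj(w,e+[0,0,d]))
E
```

```text
[550.53566898 209.10710393 233.22117609] [-0.18226781 -0.08163885 -1.41985465] [-0.0131409   0.03817974  0.02791668]
tool delta cm [ -7.58 -39.49  -0.07] norm 40.21
46 [273.92978041 363.95751521]
-6 [274.89119706 280.45499494]
-16 [275.0099846  270.15016415]
-66 [275.44397054 232.52445733]
-104 [275.66237239 213.6028206 ]
```

View pics/w2.png

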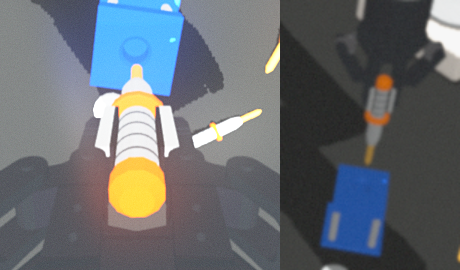

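The punch is held straight: its tip is near wrist pixel (276,215), against a predicted (275.7,213.6), and the stand hole is empty below. Moving to the jig.

Emit:
arm_command(moves=[[-0.4, -2, 0, 0, 0, 0, 0], [-0.7, -3.8, 0, 0, 0, 0, 0], [-0.9, -4.6, 0, 0, 0, 0, 0], [-0.9, -4.8, 0, 0, 0, 0, 0], [-0.9, -4.8, 0, 0, 0, 0, 0], [-0.9, -4.8, 0, 0, 0, 0, 0], [-0.9, -4.8, 0, 0, 0, 0, 0], [-0.9, -4.6, 0, 0, 0, 0, 0], [-0.7, -3.5, 0, 0, 0, 0, 0], [-0.4, -1.8, 0, 0, 0, 0, 0], [0, 0, 0, 0, 0, 0, 0], [0, 0, 0, 0, 0, 0, 0]])

```text
time: 6.98
eef_pos: [501.7, -189.4, 233.7]
tool_rot: [0.155, 0.988, 0.0, -0.0]
ft_force: [-0.4, -1.2, -1.5]
width: 0.196
gripper_force: 59.3
```

```bash
python3 - <<'E'
from h import *
w=arm.calibration('wrist');f=arm.grab_frame('wrist');s=arm.state();e=s['eef_pos']
c=f[130:280,180:380];cv2.imwrite("pics/w3.png",cv2.resize(c,(800,600),interpolation=cv2.INTER_CUBIC)[:,:,::-1])
print(e,s['tool_rot'],s['ft_force']); print('tip',proj(w,e+[0,0,-104]),'below tip on bridge',proj(w,[e[0],e[1],60]))
m=cv2.inRange(cv2.cvtColor(c,cv2.COLOR_RGB2HSV),(12,90,120),(35,255,255))
n,l,st,ce=cv2.connectedComponentsWithStats(m)
for i in range(1,n):
    if st[i,4]>15: print(st[i]+[180,130,0,0,0],ce[i]+[180,130])
E
```

```text
[ 501.84963227 -189.24193059  233.76961612] [ 1.54832473e-01  9.87940724e-01  1.62070866e-04 -6.85468286e-05] [ 0.0234269  -1.06578022 -2.25134251]
tip [275.86338069 213.6514715 ] below tip on bridge [276.03136262 190.2211722 ]
[263 178  28  27 309] [276.66666667 190.95469256]
[271 215  11  13 118] [276.27966102 221.33050847]
[253 241  49  24 616] [276.54383117 251.11363636]
```

View pics/w3.png

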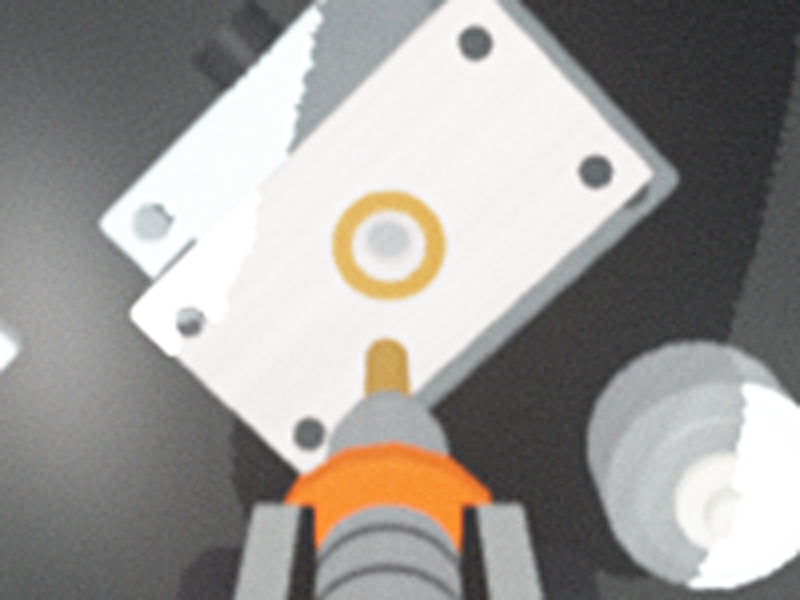

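The brass ring centre is at about (276.7,191) and the tip axis projects there at (276,190.2), so they line up to about 1 mm. Going lower for a closer check.

Emit:
arm_command(moves=[[0, 0, 0.7, 0, 0, 0, 0], [0, 0, 1.4, 0, 0, 0, 0], [0, 0, 1.6, 0, 0, 0, 0], [0, 0, 1.4, 0, 0, 0, 0], [0, 0, 0.8, 0, 0, 0, 0], [0, 0, 0.3, 0, 0, 0, 0], [0, 0, 0, 0, 0, 0, 0], [0, 0, 0, 0, 0, 0, 0]])

```text
time: 8.02
eef_pos: [502.0, -190.2, 172.2]
tool_rot: [0.155, 0.988, -0.0, 0.0]
ft_force: [-0.7, 0.1, -1.6]
width: 0.192
gripper_force: 59.3
```

```bash
cat > chk.py <<'E'
from h import *
import sys
w=arm.calibration('wrist');f=arm.grab_frame('wrist');s=arm.state();e=s['eef_pos']
c=f[170:250,225:330];cv2.imwrite(sys.argv[1],cv2.resize(c,(787,600),interpolation=cv2.INTER_CUBIC)[:,:,::-1])
print(e,s['ft_force']); print('tip',proj(w,e+[0,0,-104]),'axis on bridge',proj(w,[e[0],e[1],60]),proj(w,[e[0],e[1],60]+R.from_quat(s['tool_rot']).apply([1,1,0])))
m=cv2.inRange(cv2.cvtColor(c,cv2.COLOR_RGB2HSV),(12,90,120),(35,255,255))
for r in range(0,80,3):
    x=np.nonzero(m[r])[0]
    if len(x): print(r+170,x.min()+225,x.max()+225,len(x))
E
python3 chk.py pics/w4.png
```

```text
[ 502.01717368 -190.18036354  172.16352433] [ 0.13410727 -0.04071933 -2.52066279]
tip [275.62383316 213.35724706] axis on bridge [275.65927229 209.98257278] [276.9879381  208.71393279]
194 275 280 6
197 268 288 21
200 264 291 20
203 263 293 14
206 262 294 12
209 261 294 11
212 261 294 11
215 262 294 17
218 263 292 23
221 265 290 26
224 269 286 18
227 271 281 6
242 270 282 12
245 263 292 29
248 259 294 36
```

View pics/w4.png

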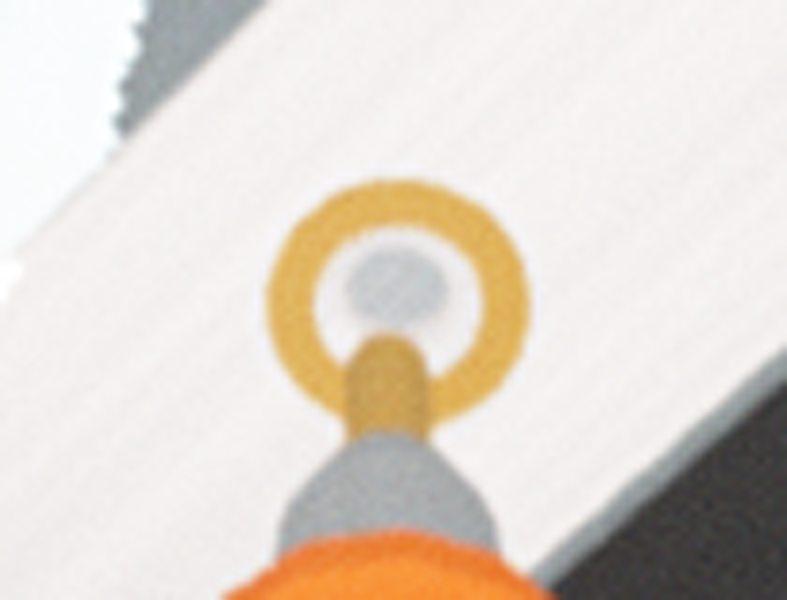

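```bash
python3 - <<'E'
from h import *
w=arm.calibration('wrist');s=arm.state();e=s['eef_pos'];T=R.from_quat(s['tool_rot'])
for n,d,r,o in(("collar top",-18,15,240.2),("collar bot",-24,15,0),("barrel bot",-54,9,0),("nose bot",-66,6,227.1),("shoulder",-98,4,214.2),("tip",-104,1,214.2)):
    print(n,proj(w,e+[0,0,d]+T.apply([r,0,0])).round(1),proj(w,e+[0,0,d]+T.apply([r-1,0,0])).round(1)[1],o)
E
```

```text
collar top [275.  239.7] 241.7 240.2
collar bot [275.1 235. ] 236.9 0
barrel bot [275.3 225.4] 227.0 0
nose bot [275.4 223.3] 224.8 227.1
shoulder [275.6 210.7] 212.0 214.2
tip [275.6 212.1] 213.4 214.2
```

The plunger sits about 1.1 mm short of the ring axis in tool y (columns 276.1 against 277.6). In tool x it is about 2.4 mm short: its shoulder edge is at row 214.2 and should be near 211. Correcting both.

Emit:
arm_command(moves=[[0.12, 0.06, 0, 0, 0, 0, 0], [0.11, 0.05, 0, 0, 0, 0, 0], [0, 0, 0, 0, 0, 0, 0], [0, 0, 0, 0, 0, 0, 0]])

```text
time: 8.57
eef_pos: [500.0, -188.4, 171.8]
tool_rot: [0.155, 0.988, 0.0, 0.0]
ft_force: [1.1, -0.7, -1.6]
width: 0.194
gripper_force: 59.3
```

```bash
python3 chk.py pics/w5.png
```

```text
[ 500.01793884 -188.35334535  171.805583  ] [ 0.1290445  -1.02717273 -1.80414909]
tip [275.59015026 213.45758816] axis on bridge [275.62385644 210.23048665] [276.95432251 208.96062178]
200 267 285 19
203 263 289 23
206 261 291 15
209 260 292 12
212 259 293 12
215 259 293 17
218 260 292 21
221 261 291 24
224 263 289 27
227 267 286 16
242 272 281 10
245 262 291 30
248 258 294 37
```

View pics/w5.png

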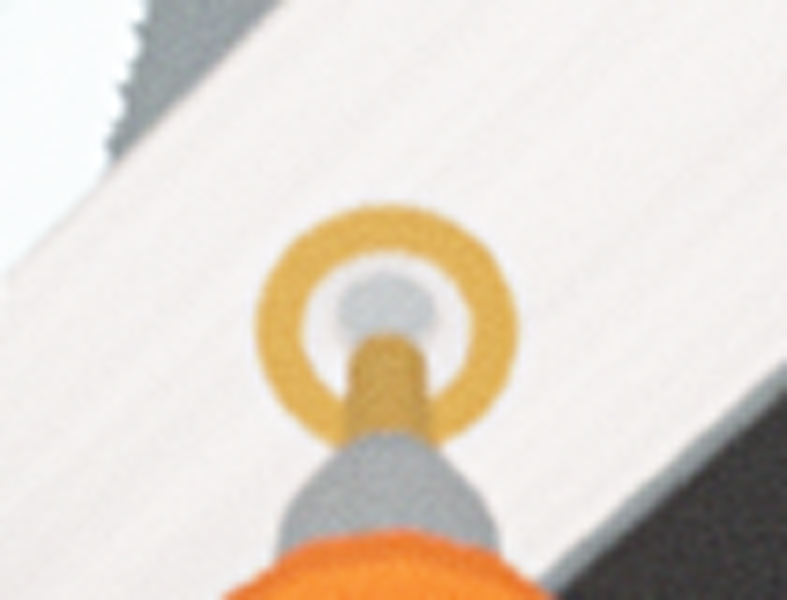

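Aligned: ring centre at about crop (388,330) and plunger at column 387, with the end row as expected. Descending in small steps while watching force.

Emit:
arm_command(moves=[[0, 0, 0.4, 0, 0, 0, 0], [0, 0, 0.4, 0, 0, 0, 0], [0, 0, 0.15, 0, 0, 0, 0], [0, 0, 0, 0, 0, 0, 0]])

```text
time: 9.12
eef_pos: [500.0, -188.3, 162.1]
tool_rot: [0.155, 0.988, 0.0, -0.0]
ft_force: [-0.1, -0.4, -2.2]
width: 0.192
gripper_force: 59.3
```

Emit:
arm_command(moves=[[0, 0, 0.1, 0, 0, 0, 0], [0, 0, 0.1, 0, 0, 0, 0], [0, 0, 0, 0, 0, 0, 0]])

```text
time: 9.5
eef_pos: [500.0, -188.3, 160.2]
tool_rot: [0.155, 0.988, 0.0, -0.0]
ft_force: [-0.2, 0.1, -2.1]
width: 0.199
gripper_force: 59.3
```

Emit:
arm_command(moves=[[0, 0, 0.1, 0, 0, 0, 0], [0, 0, 0.1, 0, 0, 0, 0], [0, 0, 0, 0, 0, 0, 0]])

```text
time: 9.88
eef_pos: [500.0, -188.3, 158.2]
tool_rot: [0.155, 0.988, 0.0, -0.0]
ft_force: [0.2, 0.7, -2.1]
width: 0.198
gripper_force: 59.3
```

Emit:
arm_command(moves=[[0, 0, 0.1, 0, 0, 0, 0], [0, 0, 0.1, 0, 0, 0, 0], [0, 0, 0, 0, 0, 0, 0]])

```text
time: 10.25
eef_pos: [500.0, -188.3, 156.2]
tool_rot: [0.155, 0.988, 0.0, -0.0]
ft_force: [-0.6, 1.0, -1.9]
width: 0.195
gripper_force: 59.3
```

Emit:
arm_command(moves=[[0, 0, 0.1, 0, 0, 0, 0], [0, 0, 0.05, 0, 0, 0, 0], [0, 0, 0, 0, 0, 0, 0]])

```text
time: 10.62
eef_pos: [500.0, -188.3, 154.7]
tool_rot: [0.155, 0.988, 0.0, -0.0]
ft_force: [0.6, 0.2, -2.2]
width: 0.193
gripper_force: 59.3
```

Emit:
arm_command(moves=[[0, 0, 0.1, 0, 0, 0, 0], [0, 0, 0.05, 0, 0, 0, 0], [0, 0, 0, 0, 0, 0, 0]])

```text
time: 11.0
eef_pos: [500.0, -188.3, 153.2]
tool_rot: [0.155, 0.988, 0.0, -0.0]
ft_force: [-0.3, 0.2, -1.6]
width: 0.195
gripper_force: 59.3
```

Emit:
arm_command(moves=[[0, 0, 0.1, 0, 0, 0, 0], [0, 0, 0.05, 0, 0, 0, 0], [0, 0, 0, 0, 0, 0, 0]])

```text
time: 11.38
eef_pos: [500.0, -188.4, 151.7]
tool_rot: [0.155, 0.988, 0.0, -0.0]
ft_force: [0.4, 0.7, -1.9]
width: 0.192
gripper_force: 59.3
```

Emit:
arm_command(moves=[[0, 0, 0.1, 0, 0, 0, 0], [0, 0, 0.05, 0, 0, 0, 0], [0, 0, 0, 0, 0, 0, 0]])

```text
time: 11.75
eef_pos: [500.0, -188.3, 150.2]
tool_rot: [0.155, 0.988, 0.0, -0.0]
ft_force: [-0.2, -0.5, -2.3]
width: 0.191
gripper_force: 59.3
```

Emit:
arm_command(moves=[[0, 0, 0.1, 0, 0, 0, 0], [0, 0, 0.05, 0, 0, 0, 0], [0, 0, 0, 0, 0, 0, 0]])

```text
time: 12.12
eef_pos: [500.0, -188.3, 148.7]
tool_rot: [0.155, 0.988, 0.0, -0.0]
ft_force: [-0.3, -0.2, -2.0]
width: 0.197
gripper_force: 59.3
```

Emit:
arm_command(moves=[[0, 0, 0.1, 0, 0, 0, 0], [0, 0, 0.05, 0, 0, 0, 0], [0, 0, 0, 0, 0, 0, 0]])

```text
time: 12.5
eef_pos: [500.0, -188.4, 147.2]
tool_rot: [0.155, 0.988, 0.0, -0.0]
ft_force: [0.1, -0.3, -1.1]
width: 0.192
gripper_force: 59.3
```

Emit:
arm_command(moves=[[0, 0, 0.1, 0, 0, 0, 0], [0, 0, 0.05, 0, 0, 0, 0], [0, 0, 0, 0, 0, 0, 0]])

```text
time: 12.88
eef_pos: [500.0, -188.3, 145.7]
tool_rot: [0.155, 0.988, 0.0, -0.0]
ft_force: [-0.3, -0.6, -2.3]
width: 0.193
gripper_force: 59.3
```

Emit:
arm_command(moves=[[0, 0, 0.1, 0, 0, 0, 0], [0, 0, 0.05, 0, 0, 0, 0], [0, 0, 0, 0, 0, 0, 0]])

```text
time: 13.25
eef_pos: [500.0, -188.3, 144.2]
tool_rot: [0.155, 0.988, 0.0, -0.0]
ft_force: [0.0, -0.1, -2.9]
width: 0.196
gripper_force: 59.3
```

Emit:
arm_command(moves=[[0, 0, 0.1, 0, 0, 0, 0], [0, 0, 0.05, 0, 0, 0, 0], [0, 0, 0, 0, 0, 0, 0]])

```text
time: 13.62
eef_pos: [500.0, -188.3, 142.7]
tool_rot: [0.155, 0.988, 0.0, -0.0]
ft_force: [-0.3, 0.5, -3.0]
width: 0.201
gripper_force: 59.3
```

Emit:
arm_command(moves=[[0, 0, 0.1, 0, 0, 0, 0], [0, 0, 0.05, 0, 0, 0, 0], [0, 0, 0, 0, 0, 0, 0]])

```text
time: 14.0
eef_pos: [500.0, -188.3, 141.2]
tool_rot: [0.155, 0.988, 0.0, -0.0]
ft_force: [-0.5, 0.3, -2.7]
width: 0.191
gripper_force: 59.3
```

Emit:
arm_command(moves=[[0, 0, 0.1, 0, 0, 0, 0], [0, 0, 0.05, 0, 0, 0, 0], [0, 0, 0, 0, 0, 0, 0]])

```text
time: 14.38
eef_pos: [500.2, -188.4, 140.1]
tool_rot: [0.155, 0.988, -0.0, 0.0]
ft_force: [-0.7, 1.2, 3.1]
width: 0.196
gripper_force: 59.4
```

Emit:
arm_command(moves=[[0, 0, 0.1, 0, 0, 0, 0], [0, 0, 0.05, 0, 0, 0, 0], [0, 0, 0, 0, 0, 0, 0]])

```text
time: 14.75
eef_pos: [500.3, -188.4, 138.8]
tool_rot: [0.155, 0.988, -0.0, 0.001]
ft_force: [-1.0, 0.5, 8.3]
width: 0.194
gripper_force: 59.6
```

Contact at about z=140.5, with force rising straight up. Pressing through, aiming for about 6 mm of travel.

Emit:
arm_command(moves=[[0, 0, 0.1, 0, 0, 0, 0], [0, 0, 0.1, 0, 0, 0, 0], [0, 0, 0.1, 0, 0, 0, 0], [0, 0, 0.05, 0, 0, 0, 0], [0, 0, 0, 0, 0, 0, 0]])

```text
time: 15.38
eef_pos: [500.2, -188.4, 135.0]
tool_rot: [0.155, 0.988, -0.0, 0.0]
ft_force: [0.6, 0.5, 3.5]
width: 0.199
gripper_force: 59.9
```

Emit:
arm_command(moves=[[0, 0, 0.06, 0, 0, 0, 0], [0, 0, 0, 0, 0, 0, 0]])

```text
time: 15.62
eef_pos: [500.0, -188.4, 134.1]
tool_rot: [0.155, 0.988, 0.0, 0.0]
ft_force: [0.0, 0.7, 3.4]
width: 0.19
gripper_force: 59.9
```

Snapped through: 6.4 mm in, with the force down from its peak. Lifting straight out.

Emit:
arm_command(moves=[[0, 0, -0.3, 0, 0, 0, 0], [0, 0, -0.6, 0, 0, 0, 0], [0, 0, -0.8, 0, 0, 0, 0], [0, 0, -1, 0, 0, 0, 0], [0, 0, -1.4, 0, 0, 0, 0], [0, 0, -1.8, 0, 0, 0, 0], [0, 0, -1.8, 0, 0, 0, 0], [0, 0, -1.4, 0, 0, 0, 0], [0, 0, -0.9, 0, 0, 0, 0], [0, 0, 0, 0, 0, 0, 0]])

```text
time: 16.88
eef_pos: [500.1, -188.4, 234.7]
tool_rot: [0.155, 0.988, -0.0, 0.0]
ft_force: [-0.3, 0.4, -1.9]
width: 0.199
gripper_force: 59.8
```

```bash
python3 -c "
from h import *
print(arm.state()['eef_pos'],arm.state()['ft_force']);delta([550.7,209.2,233.5])"
```

```text
[ 500.08317012 -188.39259251  234.66150948] [-0.32016213  0.44288216 -1.85618934]
tool delta cm [ 7.38 39.39  0.11] norm 40.08
```

Emit:
arm_command(moves=[[0.4, 2, 0, 0, 0, 0, 0], [0.7, 3.8, 0, 0, 0, 0, 0], [0.9, 4.6, 0, 0, 0, 0, 0], [0.9, 4.8, 0, 0, 0, 0, 0], [0.9, 4.8, 0, 0, 0, 0, 0], [0.9, 4.8, 0, 0, 0, 0, 0], [0.9, 4.8, 0, 0, 0, 0, 0], [0.8, 4.5, 0, 0, 0, 0, 0], [0.6, 3.5, 0, 0, 0, 0, 0], [0.4, 1.8, 0.1, 0, 0, 0, 0], [0, 0, 0, 0, 0, 0, 0], [0, 0, 0, 0, 0, 0, 0]])

```text
time: 18.38
eef_pos: [550.2, 208.7, 233.0]
tool_rot: [0.155, 0.988, -0.0, -0.0]
ft_force: [-0.3, -0.8, -1.5]
width: 0.19
gripper_force: 59.8
```

```bash
python3 - <<'E'
from h import *
w=arm.calibration('wrist');f=arm.grab_frame('wrist');s=arm.state();e=s['eef_pos'];T=R.from_quat(s['tool_rot'])
delta([550.7,209.2,233.5])
c=f[170:250,225:330];cv2.imwrite('pics/w6.png',cv2.resize(c,(787,600),interpolation=cv2.INTER_CUBIC)[:,:,::-1])
print(e,'axis@plate',proj(w,[e[0],e[1],90]),'px/mm',proj(w,[e[0],e[1],90]+T.apply([1,1,0])),'shoulder edge',proj(w,e+[0,0,-98]+T.apply([4,0,0])))
E
```

```text
tool delta cm [-0.02  0.08 -0.04] norm 0.09
[550.30756621 208.48279251 233.10209952] axis@plate [275.65397514 199.37032568] px/mm [276.84565027 198.2224943 ] shoulder edge [275.42157256 211.14882807]
```

View pics/w6.png

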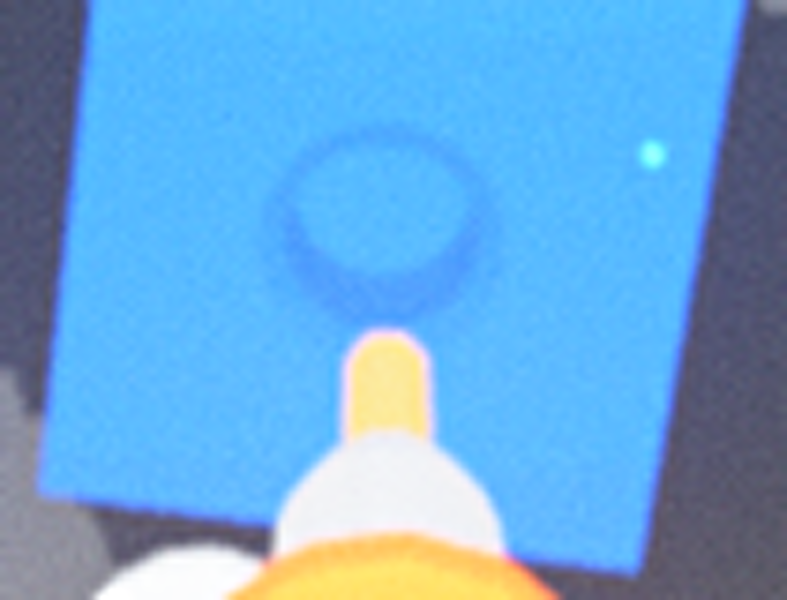

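The hole mouth is centred near pixel (275.3,200.4), and the plunger axis projects to about (276,201). That is within 1 mm, so no correction. Descending.

Emit:
arm_command(moves=[[0, 0, 0.8, 0, 0, 0, 0], [0, 0, 1.2, 0, 0, 0, 0], [0, 0, 1.4, 0, 0, 0, 0], [0, 0, 1, 0, 0, 0, 0], [0, 0, 0.8, 0, 0, 0, 0], [0, 0, 0.8, 0, 0, 0, 0], [0, 0, 0, 0, 0, 0, 0]])

```text
time: 19.3
eef_pos: [550.3, 209.3, 172.6]
tool_rot: [0.155, 0.988, -0.0, -0.0]
ft_force: [-0.6, 0.1, -1.3]
width: 0.2
gripper_force: 59.8
```

Emit:
arm_command(moves=[[0, 0, 0.5, 0, 0, 0, 0], [0, 0, 0.5, 0, 0, 0, 0], [0, 0, 0.5, 0, 0, 0, 0], [0, 0, 0, 0, 0, 0, 0]])

```text
time: 19.8
eef_pos: [550.3, 209.3, 157.8]
tool_rot: [0.155, 0.988, -0.0, -0.0]
ft_force: [0.9, 0.8, -2.0]
width: 0.194
gripper_force: 59.8
```

Emit:
arm_command(moves=[[0, 0, 0.4, 0, 0, 0, 0], [0, 0, 0.4, 0, 0, 0, 0], [0, 0, 0.4, 0, 0, 0, 0], [0, 0, 0.4, 0, 0, 0, 0], [0, 0, 0, 0, 0, 0, 0]])

```text
time: 20.42
eef_pos: [550.3, 209.3, 141.8]
tool_rot: [0.155, 0.988, -0.0, -0.0]
ft_force: [-0.2, -0.3, -1.8]
width: 0.189
gripper_force: 59.8
```

Emit:
arm_command(moves=[[0, 0, 0.5, 0, 0, 0, 0], [0, 0, 0.5, 0, 0, 0, 0], [0, 0, 0.5, 0, 0, 0, 0], [0, 0, 0, 0, 0, 0, 0]])

```text
time: 20.92
eef_pos: [550.3, 209.3, 126.7]
tool_rot: [0.155, 0.988, -0.0, -0.0]
ft_force: [-0.5, 0.1, -2.2]
width: 0.193
gripper_force: 59.8
```

Emit:
arm_command(moves=[[0, 0, 0.4, 0, 0, 0, 0], [0, 0, 0.4, 0, 0, 0, 0], [0, 0, 0.25, 0, 0, 0, 0], [0, 0, 0, 0, 0, 0, 0]])

```text
time: 21.42
eef_pos: [550.4, 209.3, 116.5]
tool_rot: [0.155, 0.988, -0.0, -0.0]
ft_force: [-0.1, -0.3, -1.5]
width: 0.192
gripper_force: 59.8
```

Emit:
arm_command(moves=[[0, 0, 0.1, 0, 0, 0, 0], [0, 0, 0.05, 0, 0, 0, 0], [0, 0, 0, 0, 0, 0, 0]])

```text
time: 21.8
eef_pos: [550.5, 209.4, 115.2]
tool_rot: [0.155, 0.988, 0.0, 0.0]
ft_force: [0.9, 0.3, -1.9]
width: 0.193
gripper_force: 59.8
```

Emit:
arm_command(moves=[[0, 0, 0.05, 0, 0, 0, 0], [0, 0, 0, 0, 0, 0, 0]])

```text
time: 22.05
eef_pos: [550.4, 209.4, 114.7]
tool_rot: [0.155, 0.988, 0.0, -0.0]
ft_force: [-0.1, 0.3, -1.9]
width: 0.192
gripper_force: 59.8
```

Emit:
arm_command(moves=[[0, 0, 0.05, 0, 0, 0, 0], [0, 0, 0, 0, 0, 0, 0]])

```text
time: 22.3
eef_pos: [550.4, 209.4, 114.2]
tool_rot: [0.155, 0.988, 0.0, -0.0]
ft_force: [-0.5, 0.4, -1.9]
width: 0.19
gripper_force: 59.8
```

Emit:
arm_command(moves=[[0, 0, 0.05, 0, 0, 0, 0], [0, 0, 0, 0, 0, 0, 0]])

```text
time: 22.55
eef_pos: [550.5, 209.4, 114.1]
tool_rot: [0.155, 0.988, 0.0, 0.0]
ft_force: [-2.5, -0.6, 3.7]
width: 0.199
gripper_force: 59.8
```

Emit:
arm_command(moves=[[0, 0, 0.03, 0, 0, 0, 0], [0, 0, 0, 0, 0, 0, 0]])

```text
time: 22.8
eef_pos: [550.5, 209.3, 114.1]
tool_rot: [0.155, 0.988, 0.0, 0.0]
ft_force: [-3.1, -1.6, 6.8]
width: 0.19
gripper_force: 60.0
```

The collar is seated. Releasing slowly and going up.

Emit:
arm_command(moves=[[0, 0, -0.02, 0, 0, 0, 0.25], [0, 0, 0, 0, 0, 0, 0.35], [0, 0, 0, 0, 0, 0, 0.6], [0, 0, 0, 0, 0, 0, 1], [0, 0, 0, 0, 0, 0, 1], [0, 0, 0, 0, 0, 0, 1], [0, 0, 0, 0, 0, 0, 1]])

```text
time: 23.68
eef_pos: [550.4, 209.3, 113.6]
tool_rot: [0.155, 0.988, 0.0, -0.0]
ft_force: [-0.0, 0.5, -0.1]
width: 0.998
gripper_force: 0.0
```

Emit:
arm_command(moves=[[0, 0, -0.5, 0, 0, 0, 1], [0, 0, -1.2, 0, 0, 0, 1], [0, 0, -2, 0, 0, 0, 1], [0, 0, -2, 0, 0, 0, 1], [0, 0, -2, 0, 0, 0, 1], [0, 0, -2, 0, 0, 0, 1], [0, 0, -2, 0, 0, 0, 1], [0, 0, -1, 0, 0, 0, 1], [0, 0, 0, 0, 0, 0, 1]])

```text
time: 24.8
eef_pos: [550.5, 209.4, 241.4]
tool_rot: [0.155, 0.988, 0.0, 0.001]
ft_force: [-0.5, -0.1, 0.1]
width: 0.996
gripper_force: 0.0
```

```bash
python3 - <<'E'
from h import *
f=arm.grab_frame('wrist');g=arm.grab_frame('scene');s=arm.state();print(s['eef_pos'],s['width'])
cv2.imwrite("pics/end.png",np.hstack([f[120:320,200:360],cv2.resize(g[170:290,330:426],(160,200)),cv2.resize(cv2.imread('pics/scene0.png')[170:290,330:426,::-1],(160,200))])[:,:,::-1])
g0=cv2.imread('pics/scene0.png')[:,:,::-1];d=cv2.absdiff(g,g0).max(2)[180:320]; 
print([x for x in zip(*[v.tolist() for v in cv2.connectedComponentsWithStats((d>60).astype(np.uint8))[2:4]]) if x[0][4]>15])
E
```

```text
[550.18792383 209.27609645 240.14723316] 1.0003648745587375
[([0, 0, 560, 140, 77312], [278.2374405008278, 69.86390211092716]), ([373, 8, 10, 7, 48], [377.2708333333333, 10.6875]), ([355, 19, 39, 30, 756], [373.91269841269843, 34.18518518518518]), ([347, 44, 9, 30, 150], [351.02, 58.946666666666665]), ([352, 86, 15, 15, 133], [360.0, 91.81203007518798])]
```

View pics/end.png

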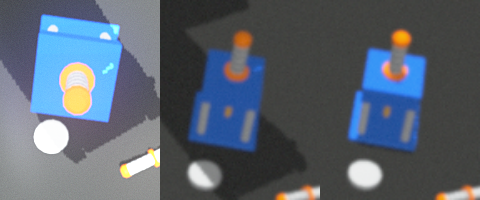

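The punch is back upright in the stand with its collar on the plate. In this view the surroundings are unchanged apart from the arm's shadow.

```bash
python3 -c "
from rig import arm
print(arm.finish_job())"
```

```text
the job is handed in; nothing more can be done
None
```

I pressed the punch down through the jig's guide hole until it snapped through on the sample, about 6.4 mm in. It is now back in its stand with the collar on the plate, and the job was handed in at about 25 s; no verdict came back.

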